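# Drift the worn sleeve out of the bearing housing

## Robot

A 7-joint arm with a two-finger parallel gripper is mounted at the origin on the work surface; the furniture and walls round the work are solid. World frame = base frame: x ahead of the robot, y to its left, z up, the work surface at z = 0. Lengths are in mm, angles in rad, forces in N, time in s.
With the tool pointing down it reaches from about 400 to 850 mm from the base axis. Payload 4.5 kg.
Tool frame: the origin (TCP) lies midway between the tips of the shut fingers; the grasp point (between the pads) lies 19 mm behind it; z points along the fingers, y is the line along which they close (so a half turn about z gives the same grasp; the last joint's range is limited). The gripper opens to 88 mm and grips with 3 to 60 N. Pads are 18 mm wide; open, the fingers measure 123 mm over their backs; the gripper's body (75 mm by 187 mm) begins 45 mm behind the grasp point.
Start: joints at [1.358, 0.689, -0.195, 1.565, 0.157, 0.902, -0.215], TCP at [152.717, -606.078, 238.743] pointing down, gripper open.
Joint ranges: [-3.01, 3.01], [-0.46, 2.08], [-1.47, 1.51], [0.13, 2.56], [-1, 4.14], [0.04, 2.09], [-2.66, 2.66]. Speed limits (rad/s): [2.57, 2.57, 3.14, 3.14, 3.14, 3.14, 3.14].

## Interface

Orientations are given as a unit quaternion [x, y, z, w].
In Python, from rig import ctrl, imaging gives the robot as it stands.
- The arm moves only by the tool servo_tool, never from a script. Its argument "moves" is text: rows parted by semicolons, each of 7 numbers parted by spaces: the turn, a rotation vector about the tool's x, y, z in rad, then the shift along the tool's x, y, z in mm, then the closure, from -1 (fully open) to 1 (shut), so that 0 is half open. In form: rx ry rz x y z jaw; .... A call has 1 to 10 rows; each row is the pose to reach, as a shift and turn from the pose commanded when the call began, along the tool's axes at that moment; what a row does not reach only later rows make up. A row lasts 1/10 s, in which the tool goes at most 50 mm and 8.59 degrees, less where a joint would pass 70% of its speed; a pose out of reach is approached as far as the arm can. A call with a gripper value outside its range is refused whole. The fingers move at their own pace and stop on an object; the grip force is fixed at half the most. Time passes only in rows, so rows that repeat a pose let the fingers close. It gives the time, the measured TCP pose, the force, the opening and the grip force at its end, in the units of the state.
- ctrl.sense(): the state, without advancing time (a new reading comes with each control period).
- imaging.camera(name): name is "scene" or "top" or "wrist"; returns a dict with "frame" (480x640x3 uint8, blue, green, red), "camera_matrix" (3x3 intrinsics, pixels), "extrinsics" (4x4, takes a point from world to camera coordinates). Camera axes: x right, y down, z forward; pixel columns grow to the right and rows downward; lengths in mm; the calibration is good to about 2 mm. A picture is of the moment at which its call begins. There is no depth.
- ctrl.sign_off(): hands the job in; it is judged then, once.
The state is a dict: "time": time; "joint_pos": joint angles; "dq": joint speeds; "effort": joint torques, N m; "ee_pos": TCP position; "tool_rot": TCP orientation; "ft_force": force on the tool from outside, world axes, zero at the start; "torque": the same for the moment, N m; "opening": finger opening in mm; "grip_force": force on a finger pad.
Only numpy, scipy, OpenCV 4.12 (cv2) and the standard library are available. Lean on these libraries where they do the work, as an engineer would, in place of code of your own. Each camera call takes 0.05 s, during which the arm holds its last target. There are 200 camera calls.

## Task

The worn sleeve is still in the bearing housing of the finishing machine. Take the collared drift out of its wooden stand, put it down into the bore on top of the sleeve and press straight down until the collar rests on the mouth of the bore, keeping hold of it until the sleeve has dropped into the tray below; then let go and leave the drift standing in the bore. Leave the thin punch in its own stand: it would slip through the sleeve.

Things in the scene. Friction and masses are not known exactly. Their poses are not given: they have to be found in the camera images.
- bearing_housing: Grey bearing housing, fixed. Origin: centre of its underside (bench level), on the axis of the vertical bore; z up. Catch tray 110x110, rim 14 high; four posts; flange 100x100 from 62 to 74 above the bench; round boss (57 wide) up to 112. The 33 mm bore runs right through from its mouth at 112 down to 62, open over the tray; its top 8 mm flare to 41 wide (all mm).
- sleeve: Brass tube 30 mm outside, 18 inside, 28 long. Origin: centre of its lower end; z along its axis. It sits upright in the bore, lower end 74 mm and upper end 102 mm above the bench, held from below by three spring plungers; it gives way at a push of about 10 N, then slides easily and drops into the tray.
- drift: Aluminium drift, 118 mm, 150 g, upright in a hole 30 mm deep in a fixed wooden block 70x70x40. Origin: centre of its foot, 10 mm above the bench; z up. Shaft 24 mm thick from 0 to 62, collar 50 wide from 62 to 68, round grip 24 thick from 68 to 118 above the foot. With the collar on the bore's mouth the foot is 50 mm above the bench and the sleeve is out.
- punch: Thin dark steel punch without collar, 14 mm thick, 106 long, upright in a second wooden block like the drift's (the two blocks may change places). Origin: centre of its foot, 10 mm above the bench. Not needed; stays there.
There are look-alikes about, which are no part of the job. Several things have the shape of the drift; the one meant has the colours described above.

How it is judged:
By the outcome, as a careful person would: the job done as asked, in the order asked, and still so for the second after the job is handed in, with the robot touching nothing.
It also fails if it takes over 45 s, if anything falls off the work surface, if the arm or the gripper's body presses on something with over 40 N, if the wrist force passes 120 N, or if a joint passes its speed limit or range.

## Working session

There is one attempt and no reset: what is moved stays moved. The work goes in short steps, Python scripts to look and compute and a tool call to move; the robot and the scene stay as the last step left them, time stands still between calls to the robot, and variables do not carry over. Pictures are saved under pics/ and viewed, at most 10 in all, crops included, and the job is handed in when it is done.

Besides the shell and the picture viewer there is one more tool, called after "Request:" as name(argument=value, ...), one argument or row to a line, values as JSON. servo_tool: Moves the arm, as the interface text tells. Its arguments: {"type":"object","properties":{"moves":{"type":"string"}},"required":["moves"]}

```bash
mkdir -p pics; ls
python3 - <<'E'
from rig import ctrl, imaging
import cv2,pickle,numpy as np
s=ctrl.sense(); print({k:s[k] for k in('time','ee_pos','tool_rot','ft_force','opening')})
d={n:imaging.camera(n) for n in('scene','top')}
pickle.dump(d,open('v0.pkl','wb'))
for n in d:
    cv2.imwrite(f'pics/{n}0.png',d[n]['frame']); print(n,np.round(d[n]['camera_matrix'],1).tolist(),np.round(d[n]['extrinsics'],3).tolist())
E
```

```text
pics
{'time': 0.0, 'ee_pos': array([ 152.47387226, -605.47406752,  237.91324185]), 'tool_rot': array([ 9.92392730e-01,  1.23109129e-01, -1.74911211e-04, -8.84153124e-04]), 'ft_force': array([ 0.85005439, -0.38789199, -0.2167095 ]), 'opening': 88.48370685415445}
scene [[519.4, 0.0, 323.1], [0.0, 519.4, 243.2], [0.0, 0.0, 1.0]] [[-0.665, -0.747, -0.002, 287.187], [-0.543, 0.485, -0.685, 342.747], [0.513, -0.455, -0.728, 655.996], [0.0, 0.0, 0.0, 1.0]]
top [[552.9, 0.0, 326.6], [0.0, 552.9, 238.2], [0.0, 0.0, 1.0]] [[-0.004, -1.0, 0.004, -48.924], [-0.967, 0.003, -0.254, 493.71], [0.254, -0.005, -0.967, 940.931], [0.0, 0.0, 0.0, 1.0]]
```

View pics/scene0.png

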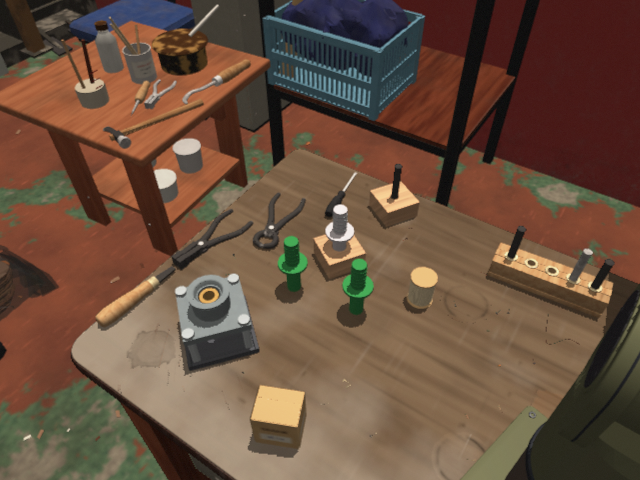

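View pics/top0.png

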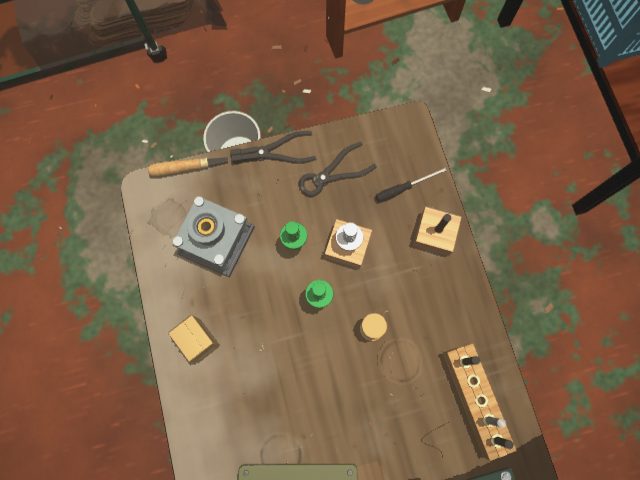

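Scene: the aluminium drift stands in its block at (340,222), the housing is at (210,297), the punch at (397,185), and the two green look-alikes at (292,262) and (358,287). In the top view the drift is at (350,235) and the bore at (206,227).

Run:
```python
import cv2,pickle,numpy as np
d=pickle.load(open('v0.pkl','rb'))
S,T=d['scene']['frame'],d['top']['frame']
c=lambda im,x,y:cv2.resize(im[y-37:y+38,x-50:x+50],(400,300),interpolation=cv2.INTER_CUBIC)
cv2.imwrite('pics/crop0.png',np.vstack([np.hstack([c(S,340,235),c(S,210,300)]),np.hstack([c(T,350,240),c(T,206,227)])]))
```

```text
(no output)
```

View pics/crop0.png

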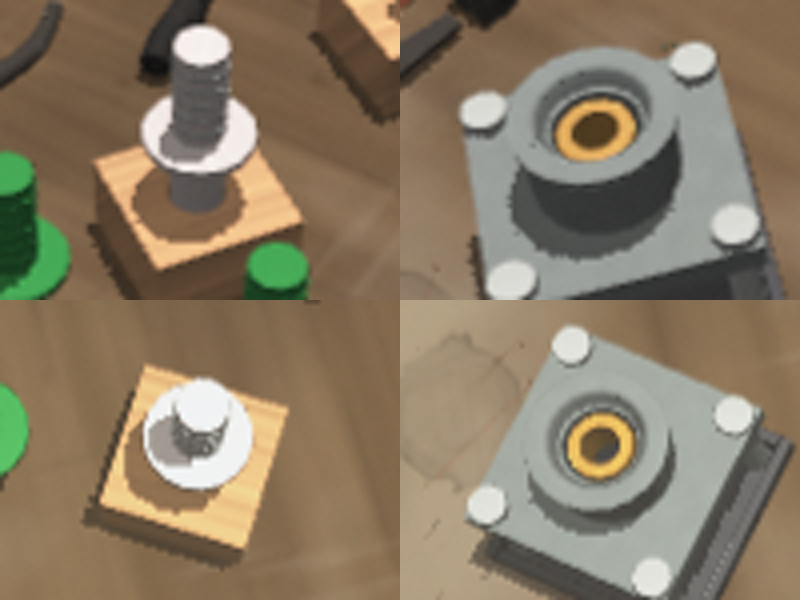

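Crops: the drift's top face centre is at scene (340.2,209.5) / top (350.2,229.2), its collar top at scene (339.8,230.5) / top (349.5,237.2). The brass sleeve ring is at scene (209,295.5) / top (206,226.3), seated in the bore.

```bash
cat > h.py <<'E'
import cv2,pickle,numpy as np
def ray(v,u,z):
    K,E=v['camera_matrix'],v['extrinsics'];R=E[:3,:3];o=-R.T@E[:3,3]
    r=R.T@np.linalg.inv(K)@[u[0],u[1],1.];return (o+r*(z-o[2])/r[2])[:2]
def tri(a,ua,b,ub):
    P=[v['camera_matrix']@v['extrinsics'][:3] for v in(a,b)]
    X=cv2.triangulatePoints(P[0],P[1],np.array(ua,float),np.array(ub,float)).ravel();return X[:3]/X[3]
def ell(v,lo,hi,box):
    x0,y0,x1,y1=box;m=cv2.inRange(cv2.cvtColor(v['frame'][y0:y1,x0:x1],cv2.COLOR_BGR2HSV),lo,hi)
    c=max(cv2.findContours(m,cv2.RETR_EXTERNAL,cv2.CHAIN_APPROX_NONE)[0],key=cv2.contourArea)
    e=cv2.fitEllipse(cv2.convexHull(c));return np.array(e[0])+[x0,y0],e[1]
E
python3 - <<'E'
from h import *
from rig import ctrl
d=pickle.load(open('v0.pkl','rb'));S,T=d['scene'],d['top']
bs,a=ell(S,(10,120,130),(30,255,255),(185,275,230,315));bt,b=ell(T,(10,120,130),(30,255,255),(185,205,230,250))
print('brass',bs,a,bt,b,ray(S,bs,102),ray(T,bt,102),tri(S,bs,T,bt))
for n,us,ut,z in(('grip',(340.2,209.5),(350.2,229.2),128),('collar',(339.8,230.5),(349.5,237.2),78),('bolts',(0,0),(0,0),78)):
    if n!='bolts':print(n,ray(S,us,z),ray(T,ut,z),tri(S,us,T,ut))
for u in((571,345),(733,414),(487,505),(652,577)):
    print('bolt',ray(T,(156+(u[0]-400)/4,190+(u[1]-300)/4),78))
for u in((148,366),(288,408),(243,550),(100,505)): print('block',ray(T,(300+u[0]/4,203+(u[1]-300)/4),40))
print('green',ray(T,(293,228),118),ray(T,(319,288),118))
from scipy.spatial.transform import Rotation as R
print(R.from_quat(ctrl.sense()['tool_rot']).as_matrix().round(3))
E
```

```text
brass [208.25055313 295.18748283] (14.727103233337402, 20.15796661376953) [205.76006508 225.99045372] (15.684188842773438, 16.842496871948242) [505.37869186 161.52575187] [506.34407501 161.53189848] [506.30033094 161.47891109 101.25086554]
grip [490.95511071 -90.57016975] [492.49313732 -90.59578991] [492.24841163 -90.95544064 127.12439084]
collar [491.25359917 -91.42494146] [491.62289408 -91.5794653 ] [491.64391768 -91.65316982  77.59891068]
bolt [560.14321737 182.0418963 ]
bolt [527.14610121 107.13761616]
bolt [485.02370691 215.39763935]
bolt [451.87591048 140.26217023]
block [536.1491915  -70.39571685]
block [ 515.48692716 -135.66700184]
block [ 447.80066094 -113.30006843]
block [469.22236864 -47.64042104]
green [497.72265809   7.51236141] [393.09311003 -37.27058986]
[[ 0.97   0.244 -0.001]
 [ 0.244 -0.97   0.002]
 [-0.    -0.002 -1.   ]]
```

Request:
servo_tool(
  moves="0 0 0 30 -27.5 0 -1; 0 0 0 60 -55 0 -1; 0 0 0 90 -82.5 0 -1; 0 0 0 120 -110 0 -1; 0 0 0 150 -137.5 0 -1; 0 0 0 180 -165 0 -1; 0 0 0 210 -192.5 0 -1; 0 0 0 240 -220 0 -1; 0 0 0 270 -247.5 0 -1; 0 0 0 300 -275 0 -1",
)

```text
time: 1.1
ee_pos: [377.0, -264.6, 238.6]
tool_rot: [0.992, 0.123, -0.0, -0.0]
ft_force: [0.4, 0.2, -0.4]
opening: 88.1
grip_force: 0.0
```

Run:
```python
from rig import ctrl
s=ctrl.sense();print(s['time'],s['ee_pos'],s['tool_rot'],s['joint_pos'].round(2))
```

```text
1.1 [ 376.98019431 -264.59019797  238.59703589] [ 9.92404349e-01  1.23018648e-01 -1.16672311e-04 -8.56319890e-05] [ 0.62  0.48 -0.16  2.04  0.13  0.63 -0.95]
```

Request:
servo_tool(
  moves="0 0 0 30 -27.5 0 -1; 0 0 0 60 -55 0 -1; 0 0 0 90 -82.5 0 -1; 0 0 0 120 -110 0 -1; 0 0 0 150 -137.5 0 -1; 0 0 0 155 -142 0 -1; 0 0 0 155 -142 0 -1; 0 0 0 155 -142 0 -1",
)

```text
time: 1.9
ee_pos: [491.0, -91.9, 238.4]
tool_rot: [0.992, 0.122, -0.001, 0.0]
ft_force: [0.4, -1.1, 0.4]
opening: 88.2
grip_force: 0.0
```

Run:
```python
from rig import ctrl,imaging
import cv2,pickle
s=ctrl.sense();print(s['time'],s['ee_pos'],s['joint_pos'].round(2))
w=imaging.camera('wrist');pickle.dump(w,open('w1.pkl','wb'));cv2.imwrite('pics/w1.png',w['frame']);print(w['camera_matrix'].round(1).tolist(),w['extrinsics'].round(3).tolist())
```

```text
1.9 [490.95466887 -91.89711506 238.3968859 ] [ 0.18  0.53 -0.13  1.94  0.1   0.68 -1.34]
[[337.2, 0.0, 319.6], [0.0, 337.2, 244.6], [0.0, 0.0, 1.0]] [[0.244, -0.97, 0.001, -207.812], [-0.919, -0.231, 0.32, 385.252], [-0.31, -0.078, -0.948, 536.257], [0.0, 0.0, 0.0, 1.0]]
```

View pics/w1.png

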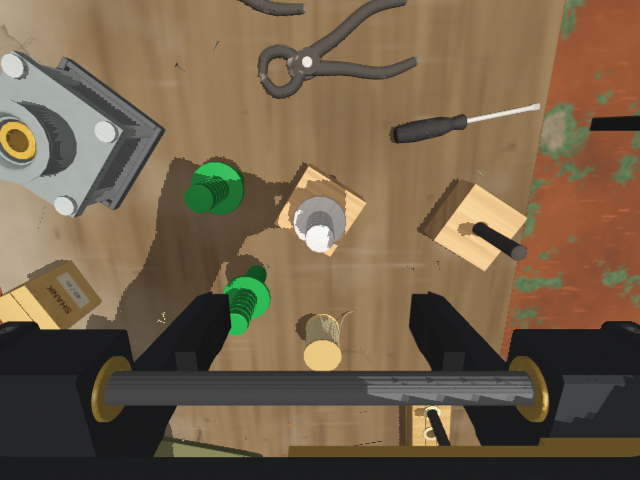

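The wrist view shows the grip top at (320,240), centred between the fingers, with the collar under it. The green look-alikes are clear of the finger paths.

Run:
```python
from h import *
w=pickle.load(open('w1.pkl','rb'))
print(ray(w,(320,240),128), ray(w,(319.5,221.5),78), 'bore?',ray(w,(17,141),102))
```

```text
[490.59117419 -91.23723405] [492.58208571 -90.34313514] bore? [504.20949562 162.87703514]
```

Request:
servo_tool(
  moves="0 0 0 1 -0.7 30 -1; 0 0 0 1 -0.7 65 -1; 0 0 0 1 -0.7 95 -1; 0 0 0 1 -0.7 120 -1; 0 0 0 1 -0.7 140 -1; 0 0 0 1 -0.7 152 -1; 0 0 0 1 -0.7 156 -1; 0 0 0 1 -0.7 156 -1; 0 0 0 1 -0.7 156 0; 0 0 0 1 -0.7 156 1",
)

```text
time: 2.95
ee_pos: [493.4, -89.8, 83.6]
tool_rot: [0.992, 0.123, 0.001, 0.0]
ft_force: [0.6, -0.4, 0.5]
opening: 74.3
grip_force: 0.0
```

Request:
servo_tool(
  moves="0 0 0 0 0 0 1; 0 0 0 0 0 0 1; 0 0 0 0 0 0 1; 0 0 0 0 0 0 1; 0 0 0 0 0 0 1",
)

```text
time: 3.45
ee_pos: [492.8, -89.6, 82.7]
tool_rot: [0.992, 0.123, -0.0, 0.0]
ft_force: [0.1, 0.4, -0.1]
opening: 34.4
grip_force: 0.0
```

Request:
servo_tool(
  moves="0 0 0 0 0 0 1; 0 0 0 0 0 0 1; 0 0 0 0 0 0 1; 0 0 0 0 0 0 1; 0 0 0 0 0 0 1",
)

```text
time: 3.95
ee_pos: [492.9, -89.8, 82.7]
tool_rot: [0.992, 0.123, 0.0, 0.0]
ft_force: [0.7, -1.4, -1.2]
opening: 23.4
grip_force: 30.0
```

Request:
servo_tool(
  moves="0 0 0 0 0 -10 1; 0 0 0 0 0 -25 1; 0 0 0 0 0 -45 1; 0 0 0 0 0 -70 1; 0 0 0 0 0 -95 1; 0 0 0 0 0 -120 1; 0 0 0 0 0 -140 1; 0 0 0 0 0 -150 1; 0 0 0 0 0 -150 1",
)

```text
time: 4.85
ee_pos: [493.2, -89.5, 234.0]
tool_rot: [0.992, 0.123, 0.001, 0.0]
ft_force: [-0.5, 0.3, -2.0]
opening: 23.2
grip_force: 30.0
```

Request:
servo_tool(
  moves="0 0 0 5 -16 0 1; 0 0 0 15 -48 0 1; 0 0 0 26 -84 0 1; 0 0 0 37 -120 0 1; 0 0 0 48 -156 0 1; 0 0 0 58 -190 0 1; 0 0 0 66 -216 0 1; 0 0 0 72 -234 0 1; 0 0 0 74 -240 0 1; 0 0 0 74 -240 0 1",
)

```text
time: 5.85
ee_pos: [505.2, 161.6, 231.8]
tool_rot: [0.992, 0.124, -0.001, 0.0]
ft_force: [-0.6, -0.1, -1.3]
opening: 23.0
grip_force: 30.0
```

Run:
```python
from rig import ctrl,imaging
import cv2,pickle,numpy as np
d={n:imaging.camera(n) for n in('scene','top','wrist')}
s=ctrl.sense();print(s['time'],s['ee_pos'],s['tool_rot'],s['joint_pos'].round(2))
pickle.dump(d,open('v2.pkl','wb'))
S,T,W=[d[n]['frame'] for n in('scene','top','wrist')]
cv2.imwrite('pics/v2.png',np.vstack([np.hstack([cv2.resize(S[150:350,110:310],(400,400)),cv2.resize(T[130:330,110:310],(400,400))]),])[:400]);cv2.imwrite('pics/w2.png',W)
```

```text
6.0 [505.77125944 159.21995589 232.29892787] [ 9.92532768e-01  1.21974577e-01 -5.81917190e-04  7.54288105e-04] [-0.33  0.57 -0.09  1.86  0.08  0.71 -1.8 ]
```

View pics/v2.png

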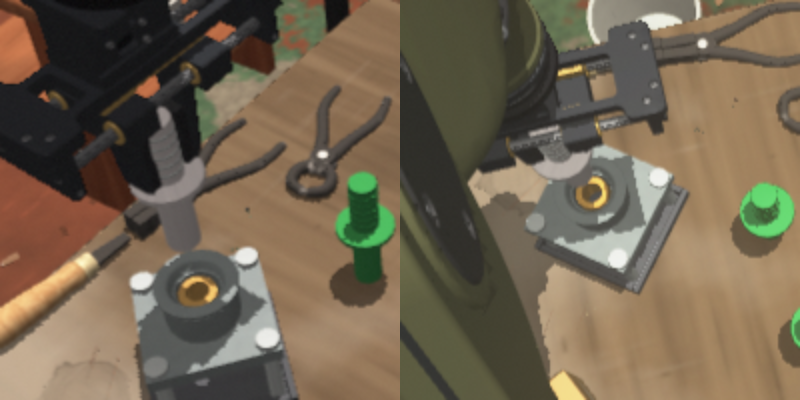

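View pics/w2.png

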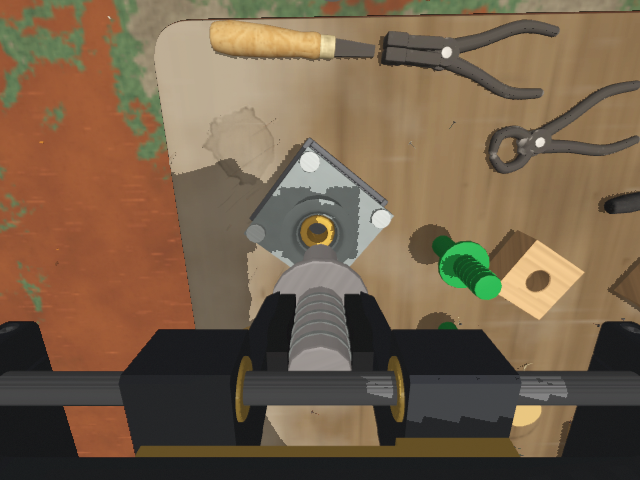

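The drift is held over the housing. In the scene view its shaft foot is near (201,272) and the ring near (208,295). The wrist view shows the ring at (318,232) with the collar just below it. I'll enlarge both to check tilt and offset.

Run:
```python
import cv2,pickle,numpy as np
d=pickle.load(open('v2.pkl','rb'));S,W=d['scene']['frame'],d['wrist']['frame']
cv2.imwrite('pics/crop2.png',np.hstack([cv2.resize(S[195:315,165:245],(400,600),interpolation=cv2.INTER_CUBIC),cv2.resize(W[195:375,258:378],(400,600),interpolation=cv2.INTER_CUBIC)]))
```

```text
(no output)
```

View pics/crop2.png

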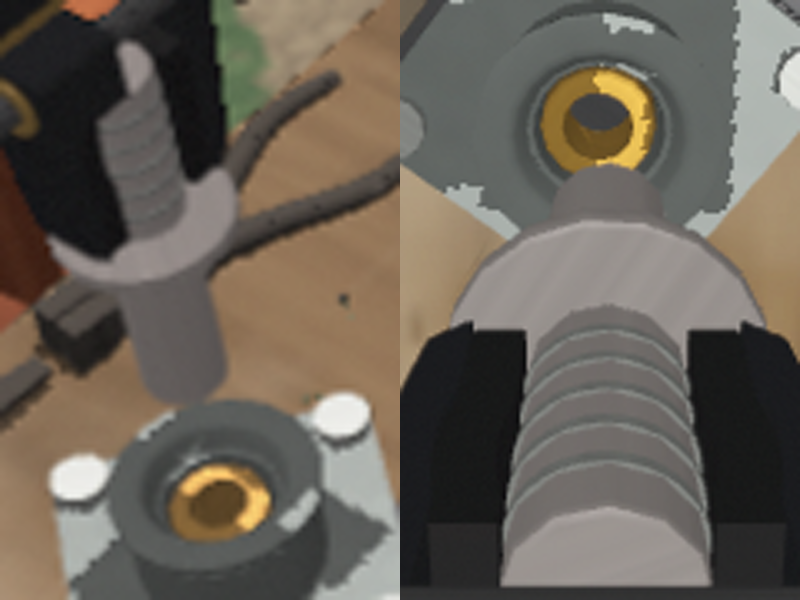

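Scene crop: the shaft's edges run (122,285)→(142,390) and (205,275)→(228,375), so the foot centre is about (202,271.5) px. Wrist crop: foot centre about (320,255) px, ring centre (317.7,232), and no sideways tilt.

Run:
```python
from h import *
d=pickle.load(open('v2.pkl','rb'));S,T,W=d['scene'],d['top'],d['wrist']
print('foot',tri(S,(202,271.5),W,(320.2,255)),ray(S,(202,271.5),160),ray(W,(320.2,255),160))
# collar top centre: scene ellipse & wrist ellipse extents
fs=lambda p:(165+p[0]/5,195+p[1]/5); fw=lambda p:(258+(p[0]-400)/3.333,195+p[1]/3.333)
print('ring',ray(S,fs((221,501)),102),ray(W,fw((599,122)),102))
# predicted pixels of vertical drift axis at given xy
def pr(v,X): q=v['camera_matrix']@(v['extrinsics'][:3]@[*X,1]);return q[:2]/q[2]
xy=(505.8,160.3)
for z in(160,222,228,278):
    s=pr(S,(*xy,z));w=pr(W,(*xy,z));print(z,(s-[165,195])*5,(w-[258,195])*3.333+[400,0])
# wrist extrinsic z-axis check and shaft midline of scene by edges
g=cv2.cvtColor(S['frame'],cv2.COLOR_BGR2HSV)
for y in range(252,273,2):
    print(y,[tuple(g[y,x]) [1] for x in range(184,216)])
```

```text
foot [505.46753937 160.98250337 156.01888395] [502.16347713 162.73963579] [506.63434428 160.31496828]
ring [504.42447418 160.49193166] [505.92912813 162.14898609]
160 [185.34691903 370.61783265] [606.40230911 203.64717123]
222 [144.77920353 217.09898231] [607.34906956 343.87791624]
228 [140.56580917 201.15439557] [607.47558113 362.6163537 ]
278 [103.21626977  59.81396567] [608.98903323 586.78342378]
252 [np.uint8(21), np.uint8(21), np.uint8(20), np.uint8(21), np.uint8(18), np.uint8(20), np.uint8(21), np.uint8(18), np.uint8(20), np.uint8(20), np.uint8(20), np.uint8(18), np.uint8(21), np.uint8(19), np.uint8(19), np.uint8(16), np.uint8(19), np.uint8(19), np.uint8(19), np.uint8(19), np.uint8(19), np.uint8(17), np.uint8(53), np.uint8(90), np.uint8(100), np.uint8(102), np.uint8(102), np.uint8(102), np.uint8(102), np.uint8(103), np.uint8(102), np.uint8(103)]
254 [np.uint8(43), np.uint8(41), np.uint8(40), np.uint8(38), np.uint8(27), np.uint8(20), np.uint8(18), np.uint8(18), np.uint8(21), np.uint8(18), np.uint8(21), np.uint8(18), np.uint8(18), np.uint8(21), np.uint8(16), np.uint8(18), np.uint
[... 3657 characters left out ...]
, np.uint8(18), np.uint8(16), np.uint8(19), np.uint8(19), np.uint8(19), np.uint8(22), np.uint8(19), np.uint8(17), np.uint8(20), np.uint8(20), np.uint8(39), np.uint8(75), np.uint8(95), np.uint8(95), np.uint8(94), np.uint8(94), np.uint8(91)]
272 [np.uint8(101), np.uint8(101), np.uint8(100), np.uint8(99), np.uint8(101), np.uint8(102), np.uint8(102), np.uint8(102), np.uint8(100), np.uint8(86), np.uint8(45), np.uint8(21), np.uint8(18), np.uint8(18), np.uint8(21), np.uint8(18), np.uint8(21), np.uint8(19), np.uint8(16), np.uint8(19), np.uint8(19), np.uint8(16), np.uint8(17), np.uint8(27), np.uint8(56), np.uint8(87), np.uint8(95), np.uint8(93), np.uint8(92), np.uint8(92), np.uint8(91), np.uint8(91)]
```

Request:
servo_tool(
  moves="0 0 0 0.5 -0.7 10 1; 0 0 0 0.5 -0.7 20 1; 0 0 0 0.5 -0.7 28 1; 0 0 0 0.5 -0.7 36 1; 0 0 0 0.5 -0.7 42 1; 0 0 0 0.5 -0.7 46 1; 0 0 0 0.5 -0.7 50 1; 0 0 0 0.5 -0.7 53 1; 0 0 0 0.5 -0.7 53 1",
)

```text
time: 6.9
ee_pos: [506.1, 161.9, 179.4]
tool_rot: [0.992, 0.123, -0.0, 0.0]
ft_force: [0.3, -0.4, -1.9]
opening: 23.1
grip_force: 30.0
```

Request:
servo_tool(
  moves="0 0 0 0 0 2 1; 0 0 0 0 0 4 1; 0 0 0 0 0 6 1; 0 0 0 0 0 8 1; 0 0 0 0 0 10 1; 0 0 0 0 0 12 1; 0 0 0 0 0 12 1",
)

```text
time: 7.6
ee_pos: [506.2, 162.0, 167.6]
tool_rot: [0.992, 0.123, -0.0, 0.0]
ft_force: [0.3, 0.3, -0.3]
opening: 23.1
grip_force: 30.0
```

Run:
```python
from rig import ctrl,imaging
import cv2,numpy as np
S,T=imaging.camera('scene')['frame'],imaging.camera('wrist')['frame']
s=ctrl.sense();print(s['time'],s['ee_pos'],s['ft_force'],s['torque'])
cv2.imwrite('pics/v3.png',np.hstack([cv2.resize(S[195:315,165:245],(400,600),interpolation=cv2.INTER_CUBIC),cv2.resize(T[195:375,258:378],(400,600),interpolation=cv2.INTER_CUBIC)]))
```

```text
7.7 [506.08353245 161.90386245 167.45239817] [-0.00297578  1.2223547  -1.86637806] [ 0.05693659 -0.0474851   0.03165499]
```

View pics/v3.png

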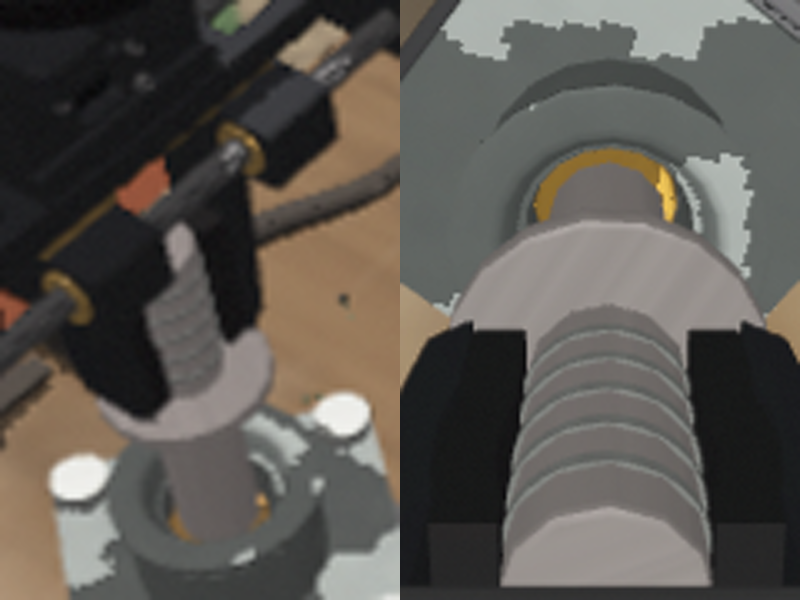

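Scene and wrist both show the foot inside the bore and centred on the ring (ring 606, shaft 607 in the wrist crop). The force is low, so I'll press on.

Request:
servo_tool(
  moves="0 0 0 0 0 4 1; 0 0 0 0 0 8 1; 0 0 0 0 0 12 1; 0 0 0 0 0 16 1; 0 0 0 0 0 20 1; 0 0 0 0 0 24 1; 0 0 0 0 0 28 1; 0 0 0 0 0 32 1; 0 0 0 0 0 36 1; 0 0 0 0 0 40 1",
)

```text
time: 8.7
ee_pos: [506.2, 161.8, 127.3]
tool_rot: [0.992, 0.123, -0.0, 0.0]
ft_force: [-0.2, -0.7, 2.7]
opening: 23.2
grip_force: 30.0
```

Request:
servo_tool(
  moves="0 0 0 0 0 1 1; 0 0 0 0 0 2 1; 0 0 0 0 0 3 1; 0 0 0 0 0 4 1; 0 0 0 0 0 4 1",
)

```text
time: 9.2
ee_pos: [506.2, 161.9, 123.5]
tool_rot: [0.992, 0.123, -0.0, 0.0]
ft_force: [0.5, -0.3, -2.9]
opening: 23.3
grip_force: 30.0
```

Request:
servo_tool(
  moves="0 0 0 0 0 0.5 1; 0 0 0 0 0 1 1; 0 0 0 0 0 1.5 1; 0 0 0 0 0 1.5 1",
)

```text
time: 9.6
ee_pos: [506.3, 162.0, 122.6]
tool_rot: [0.992, 0.123, 0.0, 0.0]
ft_force: [-1.6, -0.5, 5.3]
opening: 23.3
grip_force: 30.0
```

Request:
servo_tool(
  moves="0 0 0 0 0 0.5 1; 0 0 0 0 0 1 1; 0 0 0 0 0 1 1; 0 0 0 0 0 1 1",
)

```text
time: 10.0
ee_pos: [506.4, 161.9, 122.6]
tool_rot: [0.992, 0.123, 0.0, 0.0]
ft_force: [-3.6, -0.6, 13.7]
opening: 23.1
grip_force: 30.0
```

Run:
```python
from rig import ctrl,imaging
import cv2,numpy as np
S,T=imaging.camera('scene')['frame'],imaging.camera('top')['frame']
s=ctrl.sense();print(s['time'],s['ee_pos'],s['ft_force'])
cv2.imwrite('pics/v4.png',np.hstack([cv2.resize(S[240:390,160:260],(400,600),interpolation=cv2.INTER_CUBIC),cv2.resize(T[170:320,160:260],(400,600),interpolation=cv2.INTER_CUBIC)]))
```

```text
10.1 [506.34842131 161.92970891 122.56656998] [-1.46827087 -1.03227155 13.0128348 ]
```

View pics/v4.png

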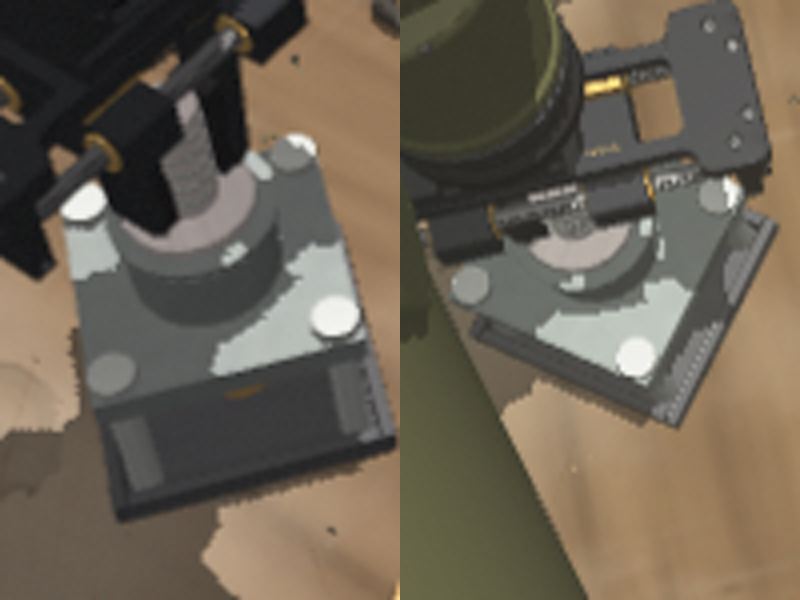

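The collar sits flat on the boss in both views. In the scene crop a brass arc shows under the flange at (245,390), i.e. px (221,337). I'll check whether that height means it is in the tray.

Run:
```python
from h import *
from rig import imaging
S=imaging.camera('scene')
m=cv2.inRange(cv2.cvtColor(S['frame'],cv2.COLOR_BGR2HSV),(8,110,60),(30,255,255))[325:350,200:245]
p=np.argwhere(m);print(len(p),p.min(0)+[325,200],p.max(0)+[325,200])
def pr(X): q=S['camera_matrix']@(S['extrinsics'][:3]@[*X,1]);return q[:2]/q[2]
o=(-S['extrinsics'][:3,:3].T@S['extrinsics'][:3,3])[:2]-[506.2,161.5];o=o/np.hypot(*o)
for z in(0,3,6,22,34):print(z,pr((506.2+15*o[0],161.5+15*o[1],z)))
```

```text
7 [337 218] [338 223]
0 [220.21364597 340.86178003]
3 [219.93950447 339.83245141]
6 [219.66391614 338.79769034]
22 [218.16919683 333.18541588]
34 [217.01985001 328.86992348]
```

Its bottom edge is at row 338, so z is about 5 mm: the sleeve is in the tray. Now I'll release and withdraw.

Request:
servo_tool(
  moves="0 0 0 0 0 -0.5 1; 0 0 0 0 0 -1 1; 0 0 0 0 0 -1 0; 0 0 0 0 0 -1 -0.2; 0 0 0 0 0 -1 -0.2; 0 0 0 0 0 -1 -0.2; 0 0 0 0 0 -1 -0.2; 0 0 0 0 0 -1 -0.2; 0 0 0 0 0 -1 -0.2; 0 0 0 0 0 -1 -0.2",
)

```text
time: 11.15
ee_pos: [506.3, 162.0, 122.2]
tool_rot: [0.992, 0.123, 0.0, 0.0]
ft_force: [0.3, -0.7, -0.5]
opening: 52.8
grip_force: 0.0
```

Request:
servo_tool(
  moves="0 0 0 0 0 -5 -0.2; 0 0 0 0 0 -15 -0.2; 0 0 0 0 0 -30 -0.2; 0 0 0 0 0 -50 -0.2; 0 0 0 0 0 -75 -0.2; 0 0 0 0 0 -100 -0.2; 0 0 0 0 0 -120 -0.2; 0 0 0 0 0 -130 -0.2; 0 0 0 0 0 -130 -0.2",
)

```text
time: 12.05
ee_pos: [507.0, 162.3, 253.8]
tool_rot: [0.992, 0.123, 0.002, -0.0]
ft_force: [0.2, 0.5, -0.4]
opening: 53.0
grip_force: 0.0
```

Request:
servo_tool(
  moves="0 0 0 -10 20 0 -0.2; 0 0 0 -25 50 0 -0.2; 0 0 0 -40 80 0 -0.2; 0 0 0 -55 110 0 -0.2; 0 0 0 -65 130 0 -0.2; 0 0 0 -70 140 0 -0.2; 0 0 0 -70 140 0 -0.2; 0 0 0 -70 140 0 -0.2",
)

```text
time: 12.85
ee_pos: [472.8, 10.4, 251.9]
tool_rot: [0.992, 0.124, 0.0, -0.0]
ft_force: [-0.2, -0.4, -0.4]
opening: 52.7
grip_force: 0.0
```

Run:
```python
from rig import ctrl,imaging
import cv2,numpy as np
S,T=imaging.camera('scene')['frame'],imaging.camera('top')['frame']
cv2.imwrite('pics/v5.png',np.hstack([cv2.resize(S[140:390,120:370],(400,400)),cv2.resize(T[130:380,130:380],(400,400))]))
s=ctrl.sense();print(s['time'],s['ee_pos'],s['ft_force'],s['dq'].round(3))
```

```text
12.95 [472.9777597   10.85977734 252.04584846] [-0.29649988 -0.17577582 -0.17511556] [-0.002 -0.001  0.005  0.002  0.002  0.003  0.003]
```

View pics/v5.png

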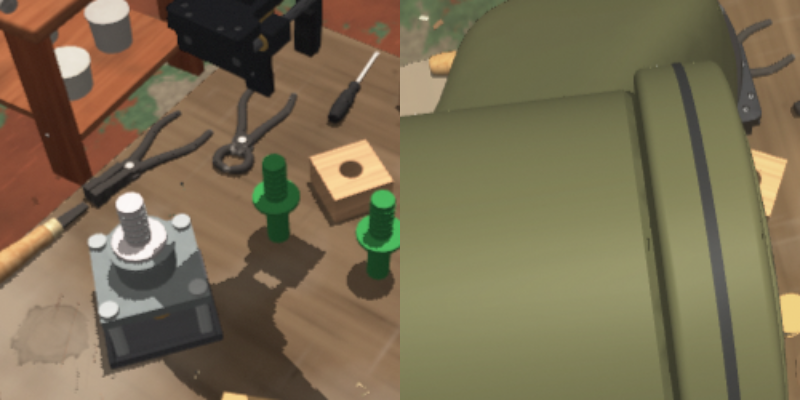

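The drift stands in the bore with its collar on the mouth at (140,240), the green look-alikes are untouched, and the gripper is clear.

```bash
python3 -c "
from rig import ctrl
print(ctrl.sign_off())"
```

```text
the job is handed in; nothing more can be done
None
```

The job is handed in: the sleeve was pressed out into the tray (its brass edge shows there at tray height), the drift stands in the bore with its collar on the mouth, and the punch was left alone; it took about 13 s.

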